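# Seat the hold-down frame on a solder pallet's pins and clip it

## Task

The aluminium hold-down frame of the dark solder pallet is riding on top of the pallet's two brass locating pins and on its near rail. Nudge the frame sideways with light fingertip pushes, never gripping or lifting it, until its hole and slot drop over the pins and it lies flush on the pallet, and after that push the red knob of the turn clip round until the clip lies straight across the frame's far bar. Leave the frame seated and the tools and materials lying around it undisturbed.

Things in the scene. Friction and masses are not known exactly. Their poses are not given: they have to be found in the camera images.
- pallet: Dark solder pallet, 195 mm (x) by 190 mm (y), fixed to the bench. Origin at the centre of its underside (bench top), x away from the robot, y to the left, z up. Its deck, with a green circuit board sunk in it, is 20 mm above the origin. A slate-grey rail stands on its near side, from x = -96.5 to -56.5 mm, y = -85 to 85 mm, top 30 mm above the origin.
- pin_left (a point): Tip of the left brass locating pin, at (22, 58, 30) mm in the pallet's frame. The pin is 8.5 mm thick up to 5 mm above the deck, then a cone that narrows to 3 mm at its tip, 10 mm above the deck.
- pin_right (a point): Tip of the right brass pin, the same shape, at (22, -58, 30) mm in the pallet's frame.
- frame: Loose flat aluminium hold-down frame, 110 (x) by 150 (y) by 6 mm, 0.2 to 0.42 kg, 62 by 80 mm window. Origin at the centre of its underside; axes like the pallet's when seated. Starts level, underside 30 mm above the bench, on the rail and both pin tips, 13 to 22 mm nearer the robot than its seat, up to 10 mm to the side, up to 0.08 rad askew. Seated, its origin is 20 mm above the pallet's origin.
- hole_left (a point): Centre (underside) of the frame's round hole, 11 mm across, at (22, 58, 0) mm in the frame's axes; goes over the left pin. The cones draw the frame home once hole and slot are within about 3 mm of their pins; the seated frame's near edge is 1.5 mm clear of the rail and its top lies 4 mm below the rail's top.
- slot_right (a point): Centre (underside) of the frame's slot, 11 mm in x by 16 mm in y, at (22, -58, 0) mm in the frame's axes; belongs over the right pin. Pushed on its left or right side, the riding frame slides without much turning if it is touched about 15 mm nearer the robot than its middle.
- clip (a joint): Angle of the turn clip at the far side of the pallet about its vertical pivot: 0 = parked, along the pallet's +y; grows counter-clockwise seen from above; 1.571 = its stop, along the pallet's -x across the frame's far bar. Starts at -0.2 to 0.15. Friction (under 1 N at the knob), stays where left. Arm underside 28 mm above the bench: it passes 2 mm over a seated frame, strikes one not down.
- clip_pivot (a point): Pivot of the clip, at (80, 0, 28) mm in the pallet's frame. The arm is 16 mm wide, 4 mm thick and reaches 50 mm from the pivot. A 5 mm thick stop post, 12 mm tall, stands on the deck at (67, -11.5) mm.
- clip_knob (a point): Centre of the top of the red knob on the clip: an upright cylinder 10 mm across, 42 mm from the pivot, that rises from 32 mm to 46 mm above the bench.
- kapton_tape: Bystander: amber tape roll lying flat, 62 mm across, 12 mm high; origin under its centre.
- flux_bottle: Bystander: small dropper bottle with a black nozzle, 34 mm across, 96 mm high, standing; origin under its centre.
- tweezers: Bystander: steel tweezers, 123 mm long, lying; origin under the middle.
- torque_driver: Bystander: green torque driver, 146 mm long, lying; origin under the middle.
- esd_brush: Bystander: black-handled brush, 151 mm long, lying; origin under the middle.

How it is judged:
On the way, in this order (a step that is already met when the one before it is completed fails the run):
1. the frame has dropped over both pins and lies flush on the pallet (z of frame in the frame of pallet below 0.022 m and angle between frame's own z axis and vertical below 0.025 rad and horizontal distance between hole_left and pin_left below 0.003 m and horizontal distance between slot_right and pin_right below 0.0045 m), for 0.2 s.
2. the clip has been swung across the frame's far bar (value of joint clip above 1.4 rad), for 0.1 s.
At the end, for the whole second after the job is handed in: The frame lies still and flush on the pallet (within 2 mm of its seated height, tilted less than 0.025 rad) with the round hole within 3 mm of the left pin's axis and the slot within 4.5 mm of the right pin's axis, and the clip stands across the far bar (joint above 1.40 rad) (all of step 1 and value of joint clip above 1.4 rad and linear speed of frame below 0.01 m/s); the robot touches nothing.
It fails at once if the frame was lifted off its pins instead of being slid (z of frame in the frame of pallet above 0.038 m or angle between frame's own z axis and vertical above 0.3 rad).
It fails at once if the frame was gripped or pushed hard (over 30 N) (contact force between the fingers and frame above 30 N).
It fails at once if a bystander was moved more than 20 mm or knocked over (distance of any of kapton_tape, flux_bottle, tweezers, torque_driver, esd_brush from where it was at the start of the episode above 0.02 m or angle between flux_bottle's own z axis and vertical above 0.5 rad).
It also fails if it takes over 64 s, if anything falls off the work surface, if the arm or the gripper's body presses on something with over 40 N, if the wrist force passes 120 N, or if a joint passes its speed limit or range.

## Robot

A 6-joint arm with a two-finger parallel gripper is mounted at the origin on a cart in front of the work surface, level with it; the furniture and walls round the work are solid. World frame = base frame: x ahead of the robot, y to its left, z up, the work surface at z = 0. Lengths are in m, angles in rad, forces in N, time in s.
With the tool pointing down it reaches from about 0.25 to 0.775 m from the base axis. Payload 4 kg.
Tool frame: the origin (TCP) lies at the very end of the fingers, on their centre line; the grasp point (between the pads) lies 19 mm behind it (robot.hold_point_z is the distance from the TCP to the grasp point, in m); z points along the fingers, y is the line along which they close (so a half turn about z gives the same grasp; the last joint's range is limited). The gripper opens to 94 mm and grips with 3 to 60 N. Pads are 16 mm wide; open, the fingers measure 119 mm over their backs; the gripper's body (75 mm by 177 mm) begins 78 mm behind the grasp point.
Start: joints at [1.176, 0.087, 1.371, -0, 1.684, -0.103], TCP at [0.158, 0.527, 0.206] pointing down, gripper open.
Joint ranges: [-3.1, 3.1], [-0.76, 2.03], [0.27, 2.55], [-1.08, 4.22], [0.17, 2.65], [-2.57, 2.57]. Speed limits (rad/s): [2.79, 2.79, 3.14, 3.14, 3.14, 3.14].

## Interface

Orientations are given as [roll, pitch, yaw] about the fixed x, y, z axes, in that order (R = Rz(yaw) Ry(pitch) Rx(roll)).
In Python, from bench import robot gives the robot as it stands.
- The arm moves only by the tool carry_out, never from a script. Its argument "steps" is a list of rows, each a list of 3 entries, a list of its own where there are three numbers: the shift along the tool's x, y, z in m, then the turn about the tool's z in units of 10 degrees (1.0 is 10 degrees), then the closure, from -1 (fully open) to 1 (shut). In form: [[[tx, ty, tz], roll, jaw], ...]. A call has 1 to 10 rows; each row is the pose to reach, as a shift and turn from the pose commanded when the call began, along the tool's axes at that moment; what a row does not reach only later rows make up. A row lasts 1/8 s, in which the tool goes at most 62.5 mm and 10.7 degrees, less where a joint would pass 70% of its speed; a pose out of reach is approached as far as the arm can. A call with a gripper value outside its range is refused whole. The fingers move at their own pace and stop on an object; the grip force is fixed at half the most. Time passes only in rows, so rows that repeat a pose let the fingers close. It gives the time, the measured TCP pose, the force, the opening and the grip force at its end, in the units of the state.
- robot.get_obs(): the state, without advancing time (a new reading comes with each control period).
- robot.snapshot(name): name is "scene" or "top" or "wrist"; returns a dict with "image" (480x640x3 uint8, red, green, blue), "z_map" (480x640 float32, m along the optical axis (not along the pixel's ray), 0 where there is no reading), "mtx" (3x3 intrinsics, pixels), "D" ([k1, k2, p1, p2, k3] as OpenCV has them; the pictures are not rectified), "R" (3x3) and "t" (3): a world point X has camera coordinates R X + t. Camera axes: x right, y down, z forward; pixel columns grow to the right and rows downward; lengths in m; the calibration is good to about 2 mm. A picture is of the moment at which its call begins.
- robot.close_job(): hands the job in; it is judged then, once.
The state is a dict: "time": time; "joint_positions": joint angles; "qvel": joint speeds; "joint_torque": joint torques, N m; "tool_pos": TCP position; "ee_rot": TCP orientation; "wrist_force": force on the tool from outside, world axes, zero at the start; "wrist_torque": the same for the moment, N m; "width": finger opening in m; "finger_force": force on a finger pad.
Only numpy, scipy, OpenCV 4.12 (cv2) and the standard library are available. Lean on these libraries where they do the work, as an engineer would, in place of code of your own. Each camera call takes 0.05 s, during which the arm holds its last target. There are 200 camera calls.

## Working session

There is one attempt and no reset: what is moved stays moved. The work goes in short steps, Python scripts to look and compute and a tool call to move; the robot and the scene stay as the last step left them, time stands still between calls to the robot, and variables do not carry over. Pictures are saved under pics/ and viewed, at most 10 in all, crops included, and the job is handed in when it is done.

Besides the shell and the picture viewer there is one more tool, called by a JSON object that holds its "api" and its "payload". carry_out: Moves the arm, as the interface text tells. Its arguments: {"type":"object","properties":{"steps":{"type":"array","items":{"type":"array"}}},"required":["steps"]}

```bash
mkdir -p pics; ls
python3 - <<'E'
from bench import robot
import cv2,numpy as np
o=robot.get_obs();print(o['time'],o['tool_pos'],o['ee_rot'],o['width'],o['wrist_force'])
for n in ['top','scene']:
    s=robot.snapshot(n);cv2.imwrite(f'pics/{n}0.png',s['image'][:,:,::-1]);np.savez(f'{n}0.npz',**s)
    print(n,-s['R'].T@s['t'],s['mtx'][0,0],s['D'],s['R'][2])
E
```

```text
pics
0.0 [0.15800496 0.52626215 0.20432317] [-3.13944111e+00 -2.07396524e-04  2.84981166e+00] 0.09413646843092721 [0.18580227 0.45346912 0.07588255]
top [0.41909875 0.032203   0.92065049] 441.086812109397 [-0.04867324  0.          0.          0.          0.        ] [ 0.145137   -0.00989368 -0.9893621 ]
scene [-0.11291776 -0.52904214  0.52543847] 554.4775011371046 [0.02193993 0.         0.         0.         0.        ] [ 0.6683001   0.58213275 -0.46313761]
```

View pics/top0.png

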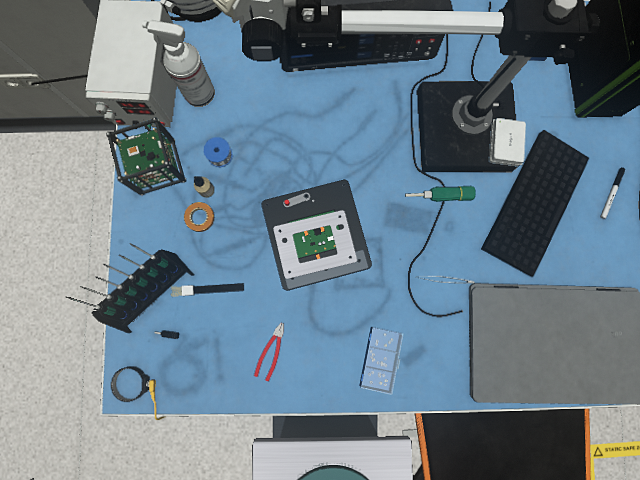

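View pics/scene0.png

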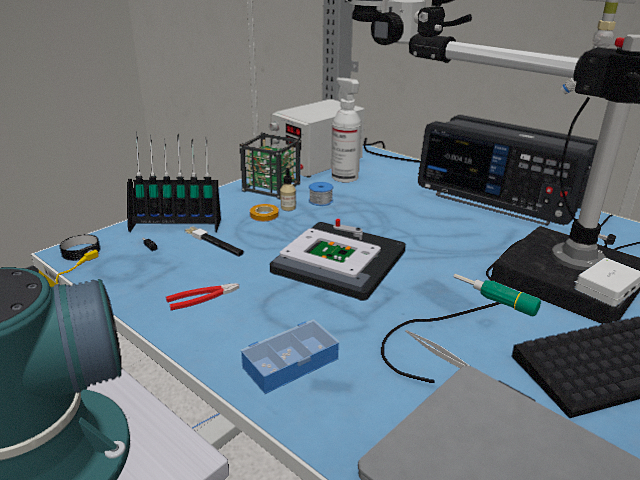

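The top view shows the pallet around (316,235), turned about 15°. The white frame is at (315,250), the clip at (297,200) and its red knob near (285,202). The tape (199,217) and bottle (204,185) lie to the left, the brush is at (208,289), and the driver is to the right.

```bash
cat > h.py <<'E'
import numpy as np,cv2
from bench import robot
def ray(s,px,z):
    p=cv2.undistortPoints(np.array(px,float).reshape(-1,1,2),s['mtx'],s['D']).reshape(-1,2)
    d=np.c_[p,np.ones(len(p))]@s['R']; c=-s['R'].T@s['t']
    return (c+d*((z-c[2])/d[:,2])[:,None])[:,:2]
def proj(s,X):
    return cv2.projectPoints(np.array(X,float).reshape(-1,1,3),cv2.Rodrigues(s['R'])[0],s['t'],s['mtx'],s['D'])[0].reshape(-1,2)
def blob(m,near=None):
    cs=cv2.findContours(m.astype(np.uint8),cv2.RETR_EXTERNAL,cv2.CHAIN_APPROX_NONE)[0]
    return max(cs,key=cv2.contourArea)
E
python3 - <<'E'
from h import *
s=dict(np.load('top0.npz'));im=s['image'].astype(int)
roi=np.zeros((480,640),bool);roi[170:300,250:385]=1
blue=(im[:,:,2]-im[:,:,0]>50)
pal=blob(roi&~blue)
box=cv2.minAreaRect(ray(s,pal[:,0],0.02).astype(np.float32));print('pallet',box)
g=im.min(2); fr=blob(roi&(g>150)&~blue)
print('frame',cv2.minAreaRect(ray(s,fr[:,0],0.036).astype(np.float32)))
red=blob(roi&(im[:,:,0]>150)&(im[:,:,1]<70)&(im[:,:,2]<80))
print('red',ray(s,red[:,0].mean(0),0.046),len(red))
E
```

```text
pallet ((0.5675889253616333, 0.027310237288475037), (0.19652661681175232, 0.1907506287097931), 14.373798370361328)
frame ((0.5440970063209534, 0.029581882059574127), (0.10990116000175476, 0.14971555769443512), 13.21635913848877)
red [[0.62996092 0.08669416]] 10
```

```bash
cat >> h.py <<'E'
def go(x,y,z,yawdeg):
    "shift/turn rows from measured pose to target (tool pointing down, yaw of tool x)"
    from scipy.spatial.transform import Rotation as Ro
    o=robot.get_obs();R=Ro.from_euler('xyz',o['ee_rot'])
    d=R.inv().apply(np.array([x,y,z])-o['tool_pos'])
    t=(np.degrees(R.as_euler('xyz')[2])-yawdeg+180)%360-180
    print('shift',d.round(4),'turn',round(t/10,3),'from',o['tool_pos'].round(4),o['ee_rot'].round(4),'F',o['wrist_force'].round(2),'t',round(o['time'],2))
E
python3 - <<'E'
from h import *
for n in ['top','scene']:
    s=dict(np.load(n+'0.npz'))
    v,u=np.mgrid[0:480:2,0:640:2];z=s['z_map'][v,u].ravel()
    p=cv2.undistortPoints(np.stack([u.ravel(),v.ravel()],1).astype(float).reshape(-1,1,2),s['mtx'],s['D']).reshape(-1,2)
    X=(np.c_[p,np.ones(len(p))]*z[:,None]-s['t'])@s['R']
    X=X[z>0]
    print(n,'max height on 10cm grid, rows x=0..0.9, cols y=-0.3..0.6')
    for a in np.arange(0.1,1.0,.1):
        print(round(a,1),[int(1000*max([0,*X[(abs(X[:,0]-a)<.05)&(abs(X[:,1]-b)<.05),2]])) for b in np.arange(-.3,.65,.1)])
w=robot.snapshot('wrist');o=robot.get_obs()
print('wristcam',-w['R'].T@w['t'],w['R'][2],w['mtx'][0,0])
go(.48,.01,.25,194.4)
E
```

```text
top max height on 10cm grid, rows x=0..0.9, cols y=-0.3..0.6
0.1 [0, 3, 14, 15, 15, 1, 0, 0, 0, 0]
0.2 [25, 4, 32, 4, 3, 4, 6, 22, 207, 0]
0.3 [26, 4, 37, 4, 14, 8, 4, 24, 5, 0]
0.4 [26, 9, 36, 4, 13, 12, 26, 183, 4, 0]
0.5 [32, 10, 35, 40, 40, 14, 175, 183, 3, 0]
0.6 [32, 30, 23, 39, 48, 13, 16, 5, 4, 0]
0.7 [65, 38, 6, 24, 398, 54, 117, 119, 4, 0]
0.8 [410, 384, 369, 422, 469, 443, 145, 147, 145, 0]
0.9 [60, 40, 120, 128, 154, 146, 247, 148, 146, 0]
scene max height on 10cm grid, rows x=0..0.9, cols y=-0.3..0.6
0.1 [0, 0, 204, 222, 0, 0, 0, 0, 0, 0]
0.2 [24, 2, 32, 1, 1, 2, 1, 21, 0, 0]
0.3 [24, 1, 33, 1, 10, 8, 1, 23, 0, 0]
0.4 [24, 7, 32, 1, 19, 8, 24, 182, 0, 0]
0.5 [31, 8, 36, 37, 36, 10, 168, 179, 0, 0]
0.6 [32, 31, 20, 36, 45, 42, 12, 2, 0, 0]
0.7 [63, 36, 1, 31, 393, 69, 114, 116, 0, 0]
0.8 [407, 382, 366, 434, 425, 423, 142, 143, 142, 0]
0.9 [61, 51, 161, 408, 425, 224, 243, 143, 142, 0]
wristcam [0.0755736  0.55228867 0.38310675] [ 0.27416159 -0.08393025 -0.95801416] 396.2987894575349
shift [-0.4569 -0.402  -0.0448] turn -3.112 from [0.158  0.5264 0.2046] [-3.1400e+00 -2.0000e-04  2.8498e+00] F [-0.58  0.32  0.13] t 0.15
```

{"api": "carry_out", "payload": {"steps": [[[-0.44,-0.416,-0.03],-3.11,-1],[[-0.44,-0.416,-0.03],-3.11,-1],[[-0.44,-0.416,-0.03],-3.11,-1],[[-0.44,-0.416,-0.03],-3.11,-1],[[-0.44,-0.416,-0.03],-3.11,-1],[[-0.44,-0.416,-0.03],-3.11,-1],[[-0.44,-0.416,-0.03],-3.11,-1],[[-0.44,-0.416,-0.03],-3.11,-1],[[-0.44,-0.416,0.055],-3.11,-1],[[-0.44,-0.416,0.055],-3.11,-1]]}}

```text
time: 1.4
tool_pos: [0.4529, 0.0139, 0.1606]
ee_rot: [-3.141, 0.002, -2.891]
wrist_force: [0.9, 0.4, -0.3]
width: 0.0941
finger_force: 0.0
```

{"api": "carry_out", "payload": {"steps": [[[0,0,0.0],0,-1],[[0,0,0],0,-1]]}}

```text
time: 1.65
tool_pos: [0.4518, 0.0161, 0.1611]
ee_rot: [3.141, -0.0, -2.891]
wrist_force: [-0.2, 0.3, 0.0]
width: 0.0939
finger_force: 0.0
```

Run:
```python
from h import *
s=robot.snapshot('wrist');cv2.imwrite('pics/w1.png',s['image'][:,:,::-1]);np.savez('w1.npz',**s)
go(.461,0,.15,194.4)
im=s['image'].astype(int)
a=np.radians(14.4);P=lambda x,y,z:[.5676+x*np.cos(a)-y*np.sin(a),.0273+x*np.sin(a)+y*np.cos(a),z]
print(proj(s,[P(.022,.058,.03),P(.022,-.058,.03),P(0,0,.02),P(.08,0,.032)]).round(1))
```

```text
shift [-0.0045 -0.0182  0.0119] turn 0.003 from [0.4521 0.0165 0.1619] [ 3.1414e+00  1.3000e-03 -2.8898e+00] F [ 0.13 -0.16  0.24] t 1.7
[[368.9 378.4]
 [240.9 378.7]
 [305.1 351. ]
 [305.8 433. ]]
```

View pics/w1.png

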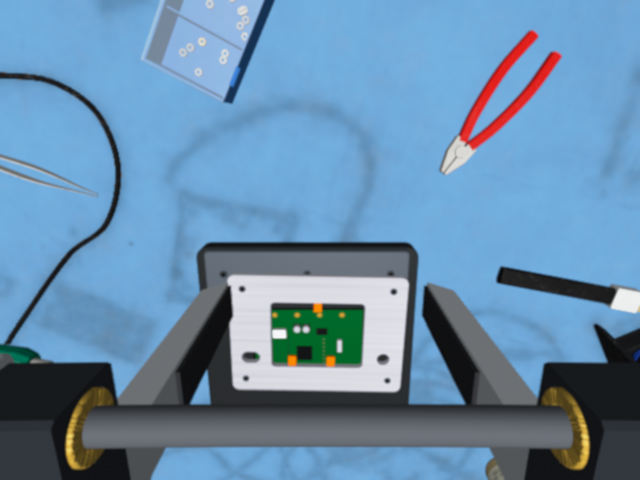

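The wrist view is unobstructed. The frame's corners are at (229,276), (408,278), (402,391) and (235,389). The round hole is at (383,360) and the slot at (251,357). The pallet's near edge runs along row 244, and near is up.

```bash
cat >> h.py <<'E'
def line(p):
    vx,vy,x,y=cv2.fitLine(p.astype(np.float32),cv2.DIST_HUBER,0,.01,.01).ravel();return np.array([x,y]),np.array([vx,vy])
def frame(s,z=.036,lo=160):
    im=s['image'].astype(int);m=(im.min(2)>lo)&(im.max(2)-im.min(2)<30);m[:200]=0;m[400:]=0
    m[:,:195]=0;m[:,450:]=0
    c=blob(m)[:,0];b=cv2.minAreaRect(ray(s,c,z).astype(np.float32));return c,b
E
python3 - <<'E'
from h import *
s=dict(np.load('w1.npz'));im=s['image'].astype(int)
blue=(im[:,:,2]-im[:,:,0]>45)
near=[];L=[];R=[]
for u in range(220,400,4): near.append((u,np.argmax(~blue[200:300,u])+200-.5))
for v in range(256,290,2):
    r=np.where(~blue[v,150:425])[0]+150;L.append((r[0]-.5,v))
    q=np.where(blue[v,380:430])[0];R.append((q[0]+380-.5,v)) if len(q) else 0
for n,p,z in (('near z0',near,0),('right',L,.02),('left',R,.02)):
    c,d=line(ray(s,p,z));print(n,c,np.degrees(np.arctan2(d[1],d[0])),p[0],p[-1])
c,b=frame(s);print(b)
# holes: dark blobs in frame
m=(im.min(2)<110).astype(np.uint8);m[:280]=0;m[385:]=0;m[:,:238]=0;m[:,400:]=0
for k in cv2.findContours(m,cv2.RETR_EXTERNAL,cv2.CHAIN_APPROX_NONE)[0]:
    if 15<cv2.contourArea(k)<300: r=cv2.minAreaRect(ray(s,k[:,0],.036).astype(np.float32));print('hole',k[:,0].mean(0),r)
cv2.imwrite('pics/w1c.png',cv2.resize(s['image'][235:400,190:425,::-1],None,fx=3.3,fy=3.3,interpolation=2))
E
```

```text
near z0 [0.47275886 0.00323291] -75.66373 (220, np.float64(242.5)) (396, np.float64(242.5))
right [ 0.5151864  -0.07994268] 14.187724 (np.float64(196.5), 256) (np.float64(199.5), 288)
left [0.46693206 0.10169378] 14.238136 (np.float64(417.5), 256) (np.float64(415.5), 288)
((0.5403778553009033, 0.03210355341434479), (0.10978180170059204, 0.14955608546733856), 13.188079833984375)
hole [382.30434783 358.17391304] ((0.5476306676864624, 0.0930190309882164), (0.005990621168166399, 0.007949652150273323), 14.42638874053955)
hole [250.5        356.41666667] ((0.5746656060218811, -0.019224952906370163), (0.00696673896163702, 0.013224245980381966), 14.149474143981934)
```

View pics/w1c.png

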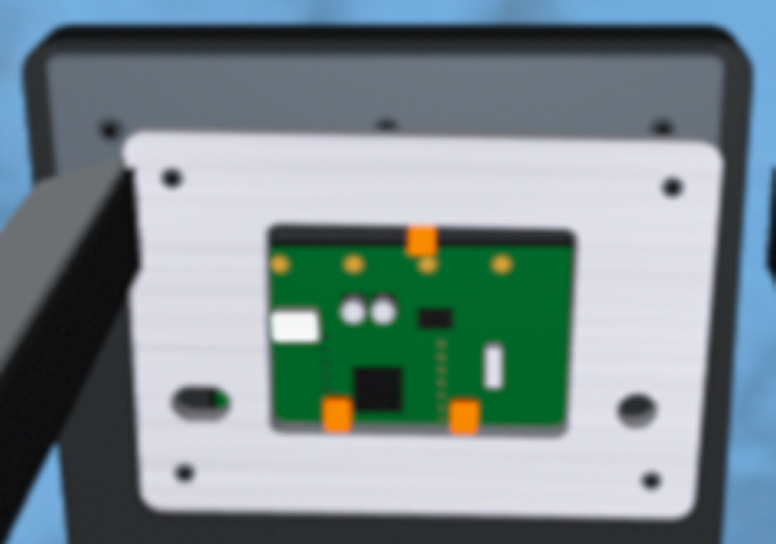

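{"api": "carry_out", "payload": {"steps": [[[-0.078,0.092,0.0],0,1],[[-0.078,0.092,0.0],0,1],[[-0.078,0.092,0.05],0,1],[[-0.078,0.092,0.1],0,1],[[-0.078,0.092,0.122],0,1],[[-0.078,0.092,0.134],0,1],[[-0.078,0.092,0.134],0,1],[[-0.078,0.092,0.134],0,1],[[-0.078,0.092,0.134],0,1]]}}

```text
time: 2.82
tool_pos: [0.5051, 0.1247, 0.0279]
ee_rot: [-3.141, 0.002, -2.89]
wrist_force: [0.1, -0.2, 0.6]
width: 0.0074
finger_force: 0.0
```

Run:
```python
from h import *
go(.5046,.125,.028,194.3)
s=robot.snapshot('wrist');cv2.imwrite('pics/w2.png',s['image'][:,:,::-1]);np.savez('w2.npz',**s)
```

```text
shift [ 0.0004  0.0004 -0.0001] turn 0.012 from [0.5051 0.1247 0.0279] [-3.1415e+00  1.7000e-03 -2.8900e+00] F [ 0.08 -0.18  0.57] t 2.83
```

View pics/w2.png

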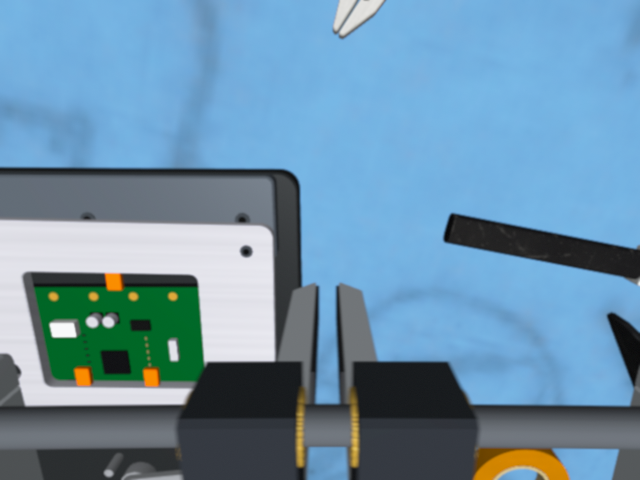

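The wrist view shows the closing fingertips at about (318,290), just left of the frame's left edge (column 276), over the pallet's rim. The way is clear.

{"api": "carry_out", "payload": {"steps": [[[0,-0.004,0],0,1],[[0,-0.008,0],0,1],[[0,-0.01,0],0,1],[[0,-0.012,0],0,1],[[0,-0.014,0],0,1],[[0,-0.016,0],0,1],[[0,-0.018,0],0,1],[[0,-0.02,0],0,1],[[0,-0.02,0],0,1]]}}

```text
time: 4.0
tool_pos: [0.5097, 0.1048, 0.0271]
ee_rot: [-3.141, 0.0, -2.891]
wrist_force: [-0.8, 0.9, 0.4]
width: 0.0004
finger_force: 0.6
```

```bash
cat >> h.py <<'E'
def rel(c,d=14.3,p=(.5672,.0295)):
    a=np.radians(d);v=np.array(c)-p;return (np.array([[np.cos(a),np.sin(a)],[-np.sin(a),np.cos(a)]])@v*1000).round(1)
E
python3 - <<'E'
from h import *
s=robot.snapshot('wrist');np.savez('w3.npz',**s)
for f in ('w2','w3'):
    s=dict(np.load(f+'.npz'));im=s['image'].astype(int)
    m=(im.min(2)>175)&(im.max(2)-im.min(2)<30);m[:150]=0;m[355:]=0;m[:,300:]=0
    n=[(u,np.argmax(m[:,u])-.5) for u in range(20,240,4)]
    l=[(np.where(m[v])[0][-1]+.5,v) for v in range(270,340,3)]
    for p in (n,l):
        c,d=line(ray(s,p,.036));print(f,rel(c),np.degrees(np.arctan2(d[1],d[0])))
go(.5,.1,.028,194.3)
t=robot.snapshot('top');np.savez('t3.npz',**t);cv2.imwrite('pics/t3.png',t['image'][:,:,::-1])
E
```

```text
w2 [-79.9  20.5] -76.802895
w2 [-43.7  84.2] 13.190729
w3 [-81.1   2.1] -77.69974
w3 [-38.2  74.9] 7.0666065
shift [ 0.0106 -0.0022 -0.0009] turn 0.008 from [0.5097 0.1048 0.0271] [-3.1414e+00  2.0000e-04 -2.8906e+00] F [ 0.2   0.79 -0.03] t 4.05
```

{"api": "carry_out", "payload": {"steps": [[[0,0.015,0],0,1],[[0,0.015,-0.05],0,1],[[0.03,0.0,-0.06],0,-1],[[0.065,-0.045,-0.06],0,-1],[[0.065,-0.087,-0.06],0,-1],[[0.065,-0.087,-0.06],0,-1],[[0.065,-0.087,-0.05],0,-1],[[0.065,-0.087,-0.02],0,-1],[[0.065,-0.087,-0.0055],0,-1],[[0.065,-0.087,-0.0055],0,-1]]}}

```text
time: 5.35
tool_pos: [0.4676, 0.0055, 0.0314]
ee_rot: [3.141, -0.002, -2.889]
wrist_force: [0.2, -0.6, 0.1]
width: 0.0768
finger_force: 0.0
```

Run:
```python
from h import *
go(.4684,.0043,.0325,194.3);o=robot.get_obs();print(o['width'],rel(o['tool_pos'][:2]))
s=robot.snapshot('wrist');np.savez('w4.npz',**s);cv2.imwrite('pics/w4.png',s['image'][:,:,::-1])
```

```text
shift [-0.0005 -0.0014 -0.0011] turn 0.017 from [0.4676 0.0055 0.0314] [ 3.1406e+00 -1.9000e-03 -2.8890e+00] F [ 0.17 -0.57  0.13] t 5.35
0.07681553456301532 [-102.5    1.4]
```

View pics/w4.png

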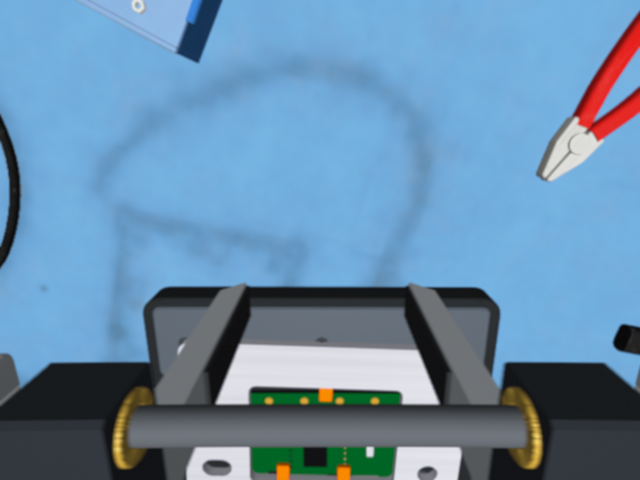

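The two fingertips stand over the pallet's near rim at (235,290) and (425,290). The frame's near edge is ahead of them at about row 345, with nothing in between.

{"api": "carry_out", "payload": {"steps": [[[-0.004,0,-0.001],0,-1],[[-0.008,0,-0.001],0,-1],[[-0.012,0,-0.001],0,-1],[[-0.016,0,-0.001],0,-1],[[-0.02,0,-0.001],0,-1],[[-0.024,0,-0.001],0,-1],[[-0.028,0,-0.001],0,-1],[[-0.031,0,-0.001],0,-1],[[-0.034,0,-0.001],0,-1],[[-0.034,0,-0.001],0,-1]]}}

```text
time: 6.65
tool_pos: [0.5022, 0.0132, 0.0337]
ee_rot: [-3.142, 0.002, -2.891]
wrist_force: [-0.2, 0.5, -0.1]
width: 0.0941
finger_force: 0.0
```

Run:
```python
from h import *
o=robot.get_obs();print(o['width'],rel(o['tool_pos'][:2]),o['wrist_force'],o['tool_pos'])
for n in('top','wrist'):
    s=robot.snapshot(n);np.savez(n+'5.npz',**s)
    im=s['image']; c=im[190:420,180:460] if n=='wrist' else im[170:300,250:385]
    cv2.imwrite(f'pics/{n}5.png',cv2.resize(c[:,:,::-1],(790,int(790*c.shape[0]/c.shape[1])) if n=='wrist' else None,fx=3,fy=3,interpolation=2))
a=cv2.imread('pics/wrist5.png');b=cv2.resize(cv2.imread('pics/top5.png'),(405,390))
```

```text
0.09412136679774512 [-67.1   0.2] [-0.23060528  0.47492067 -0.11911209] [0.50217044 0.01315475 0.03367602]
```

View pics/wrist5.png

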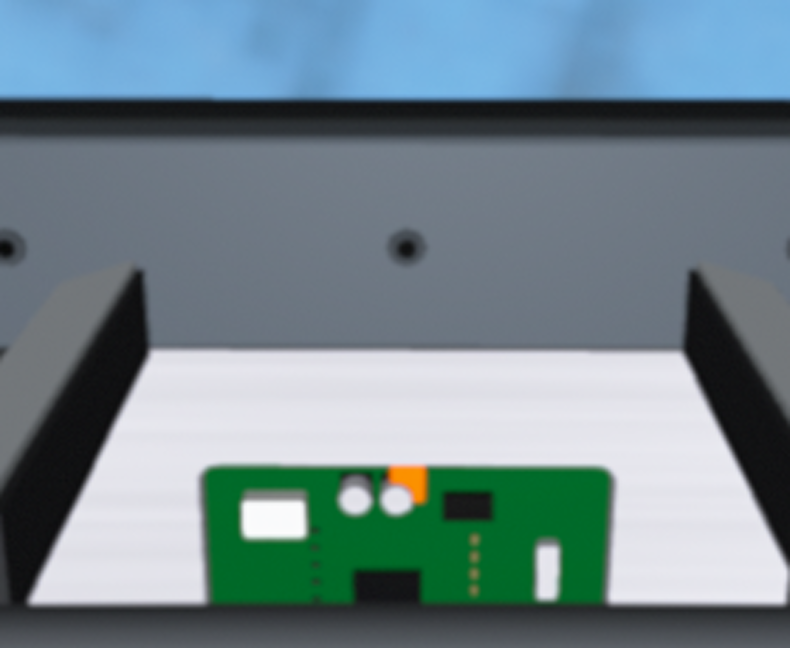

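The crop shows the near edge at row 348, parallel to the rail, and both fingers in contact. The window's centre (column 407) is in line with the rail's middle screw (column 406), so y and yaw look right.

Run:
```python
from h import *
s=dict(np.load('wrist5.npz'));k=280/790
f=lambda x,y,z: rel(ray(s,[(180+x*k,190+y*k)],z)[0])
print('rail near',f(400,136,.03),'frame edge',f(250,348,.036),f(600,348,.036),'screw',f(406,247,.03),'window corners',f(203,470,.036),f(610,470,.036))
t=dict(np.load('top5.npz'));im=t['image'].astype(int)
roi=np.zeros((480,640),bool);roi[170:300,250:385]=1
fr=blob(roi&(im.min(2)>150)&~(im[:,:,2]-im[:,:,0]>50));b=cv2.minAreaRect(ray(t,fr[:,0],.036).astype(np.float32));print(b,rel(b[0]))
```

```text
rail near [-100.    -0.3] frame edge [-63.3 -26.4] [-63.4  34.4] screw [-79.8   0.7] window corners [-39.1 -35.8] [-39.2  37.4]
((0.6283750534057617, -0.012076178565621376), (0.043138712644577026, 0.012636462226510048), 89.54473114013672) [ 49.  -55.4]
```

{"api": "carry_out", "payload": {"steps": [[[-0.001,0,0],0,-1],[[-0.002,0,0],0,-1],[[-0.003,0,0],0,-1],[[-0.0035,0,0],0,-1],[[-0.004,0,0],0,-1],[[-0.0045,0,0],0,-1],[[-0.005,0,0],0,-1],[[-0.005,0,0],0,-1]]}}

```text
time: 7.75
tool_pos: [0.5061, 0.0142, 0.0335]
ee_rot: [3.142, 0.0, -2.891]
wrist_force: [-0.4, 0.7, -0.5]
width: 0.0944
finger_force: 0.0
```

```bash
cat >> h.py <<'E'
def edge(s):
    "frame near-edge row (wrist), depth-derived heights of frame and rail"
    v,u=np.mgrid[230:400,200:440];z=s['z_map'][v,u].ravel()
    p=cv2.undistortPoints(np.stack([u.ravel(),v.ravel()],1).astype(float).reshape(-1,1,2),s['mtx'],s['D']).reshape(-1,2)
    X=(np.c_[p,np.ones(len(p))]*z[:,None]-s['t'])@s['R'];im=s['image'][v,u].reshape(-1,3).astype(int)
    w=(im.min(1)>185)&(z>0);r=(abs(im-[105,115,125]).max(1)<15)&(z>0)
    return np.median(X[w,2]),np.median(X[r,2]),w.sum(),r.sum()
E
python3 - <<'E'
from h import *
print(edge(dict(np.load('wrist5.npz'))))
s=robot.snapshot('wrist');np.savez('w6.npz',**s);print(edge(s));o=robot.get_obs();print(rel(o['tool_pos'][:2]),o['wrist_force'],o['tool_pos'])
cv2.imwrite('pics/w6.png',cv2.resize(s['image'][190:420,180:460,::-1],(790,649),interpolation=2))
E
```

```text
(np.float64(0.025316675955227942), np.float64(0.029401838752620656), np.int64(12729), np.int64(16758))
(np.float64(0.025315424350729514), np.float64(0.029430230555174172), np.int64(13211), np.int64(17287))
[-63.    0.3] [-0.27717862 -0.12683135 -0.17076769] [0.50606766 0.01418102 0.03355094]
```

View pics/w6.png

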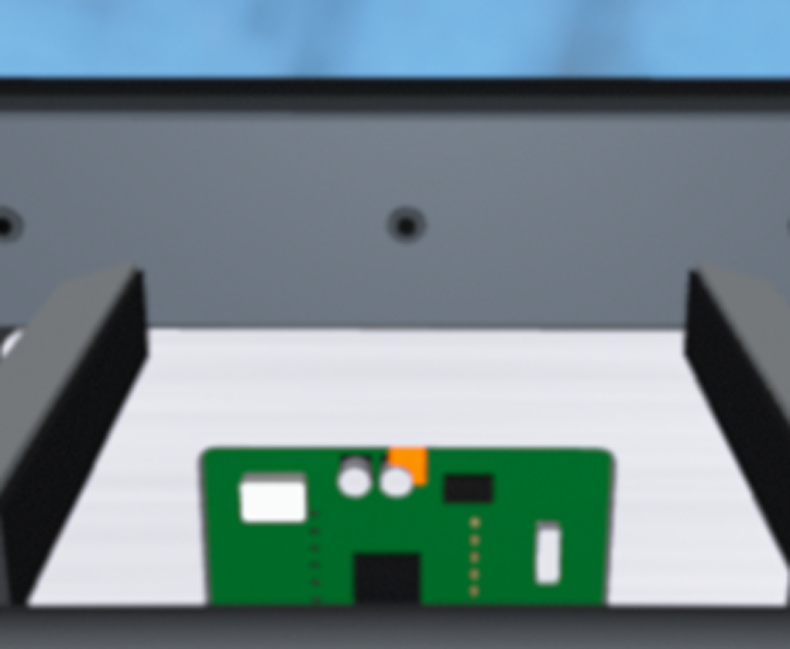

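The near edge is hard against the foot of the rail, and its top reads 4.1 mm below the rail's top, so the frame has dropped. Next I'll lift, check flatness and measure the clip.

{"api": "carry_out", "payload": {"steps": [[[0.0,0,-0.03],0,-1],[[0.03,0,-0.09],0,-1],[[0.07,0,-0.13],0,1],[[0.07,0,-0.13],0,1],[[0.07,0,-0.13],0,1],[[0.07,0,-0.13],0,1]]}}

```text
time: 8.55
tool_pos: [0.4377, -0.0029, 0.1615]
ee_rot: [3.14, -0.003, -2.89]
wrist_force: [-0.0, -0.1, -0.2]
width: 0.0576
finger_force: 0.0
```

Run:
```python
from h import *
def pts(s):
    v,u=np.mgrid[0:480,0:640];z=s['z_map'].ravel()
    p=cv2.undistortPoints(np.stack([u.ravel(),v.ravel()],1).astype(float).reshape(-1,1,2),s['mtx'],s['D']).reshape(-1,2)
    return (np.c_[p,np.ones(len(p))]*z[:,None]-s['t'])@s['R'],s['image'].reshape(-1,3).astype(int),z>0
s=robot.snapshot('wrist');np.savez('w7.npz',**s)
X,im,ok=pts(s);r=np.array([rel(c) for c in X[::3,:2]]);X=X[::3];im=im[::3]
m=(im.min(1)>175)&(np.ptp(im,1)<30)&(abs(r[:,0])<60)&(abs(r[:,1])<80)&(abs(X[:,2]-.028)<.01)
A=np.c_[r[m],np.ones(m.sum())];c=np.linalg.lstsq(A,X[m,2]*1000,rcond=None)[0];print('frame plane mm',c,m.sum(),r[m].min(0),r[m].max(0))
t=robot.snapshot('top');np.savez('t7.npz',**t);a=t['image'].astype(int)
roi=np.zeros((480,640),bool);roi[170:300,250:385]=1
blue=a[:,:,2]-a[:,:,0]>50
P=cv2.minAreaRect(ray(t,blob(roi&~blue)[:,0],.02).astype(np.float32));F=cv2.minAreaRect(ray(t,blob(roi&(a.min(2)>150)&~blue)[:,0],.026).astype(np.float32))
print(P,F,rel(F[0],14.3,P[0]))
red=roi&(a[:,:,0]>130)&(a[:,:,1]<90)&(a[:,:,2]<90);k=np.argwhere(red)[:,::-1].mean(0);kw=ray(t,[k],.044)[0]
print('knob',red.sum(),kw,rel(kw,14.3,P[0]), rel(kw,14.3,F[0]))
sc=dict(np.load('scene0.npz'));X,_,ok=pts(sc);q=X[ok&(abs(X[:,0]-.7)<.15)&(abs(X[:,1]-.1)<.15)&(X[:,2]>.15)];print('scope',q.min(0),q.max(0),len(q))
o=robot.get_obs();print(o['joint_positions'],o['width']);go(.46,0,.15,239.3)
```

```text
frame plane mm [-3.32527108e-03  6.05608527e-04  2.51538030e+01] 2437 [-57.6 -73.9] [34.1 75.2]
((0.5457320213317871, 0.006864503026008606), (0.2612430155277252, 0.2382933497428894), 8.847236633300781) ((0.5726461410522461, 0.028659865260124207), (0.10142388194799423, 0.14974398910999298), 14.77437686920166) [31.5 14.5]
knob 17 [0.63025322 0.08618399] [101.5  56. ] [70.  41.5]
scope [ 0.74561964 -0.0499188   0.32947974] [0.84997462 0.2171868  0.43432664] 4546
[-1.36493964e-01 -1.50527303e-01  1.68854535e+00  1.35419159e-04
  1.60736572e+00 -1.95862689e+00] 0.048991934110415594
shift [-0.0222 -0.0027  0.0115] turn -4.49 from [ 0.4378 -0.003   0.1616] [ 3.14   -0.0035 -2.8902] F [-0.34 -0.25 -0.25] t 8.65
```

The frame is flat to 3 mrad with its top at 25.2 mm, so it is seated. The clip starts at about 0.11 rad. I'll go in behind the knob with the wrist turned so that a straight diagonal push follows the knob's chord.

{"api": "carry_out", "payload": {"steps": [[[-0.05,0.02,0.02],1,1],[[-0.1,0.03,0.04],2,1],[[-0.15,0.05,0.04],3,1],[[-0.2,0.06,0.04],4,1],[[-0.221,0.061,0.04],5,1],[[-0.221,0.061,0.04],6,1],[[-0.221,0.061,0.04],7,1],[[-0.221,0.061,0.04],8,1],[[-0.221,0.061,0.04],9,1],[[-0.221,0.061,0.04],10,1]]}}

```text
time: 9.9
tool_pos: [0.6369, 0.111, 0.1215]
ee_rot: [-3.139, -0.0, 1.642]
wrist_force: [0.1, 1.0, 1.0]
width: 0.0006
finger_force: 0.0
```

{"api": "carry_out", "payload": {"steps": [[[0,0,0],1,1],[[0,0,0],2,1],[[0,0,0],3,1],[[0,0,0],3.5,1],[[0,0,0],3.5,1],[[0,0,0],3.5,1]]}}

```text
time: 10.65
tool_pos: [0.637, 0.1108, 0.1225]
ee_rot: [-3.14, 0.001, 1.038]
wrist_force: [-0.7, 0.1, -0.3]
width: 0.0003
finger_force: 0.0
```

Run:
```python
from h import *
go(.6373,.1106,.037,59.3)
s=robot.snapshot('wrist');np.savez('w8.npz',**s);cv2.imwrite('pics/w8.png',s['image'][:,:,::-1])
o=robot.get_obs();print(o['joint_positions'],o['width'])
a=s['image'].astype(int);red=(a[:,:,0]>130)&(a[:,:,1]<70)&(a[:,:,2]<70);red[:,:150]=0
n,l,st,ce=cv2.connectedComponentsWithStats(red.astype(np.uint8))
for i in range(1,n):
    if st[i,4]>30: print(st[i],ce[i],ray(s,[ce[i]],.046),rel(ray(s,[ce[i]],.046)[0],14.3,(.565,.029)))
```

```text
shift [0.     0.0005 0.0855] turn 0.016 from [0.637  0.1108 0.1225] [-3.1402e+00  9.0000e-04  1.0378e+00] F [-0.68  0.06 -0.31] t 10.65
[8.45757848e-02 3.29815949e-01 1.24755798e+00 8.21027386e-05
 1.56537597e+00 6.17860594e-01] 0.00045153675393484245
[329 278  12   8  55] [334.52727273 281.12727273] [[0.6284984  0.09154042]] [77.  44.9]
```

View pics/w8.png

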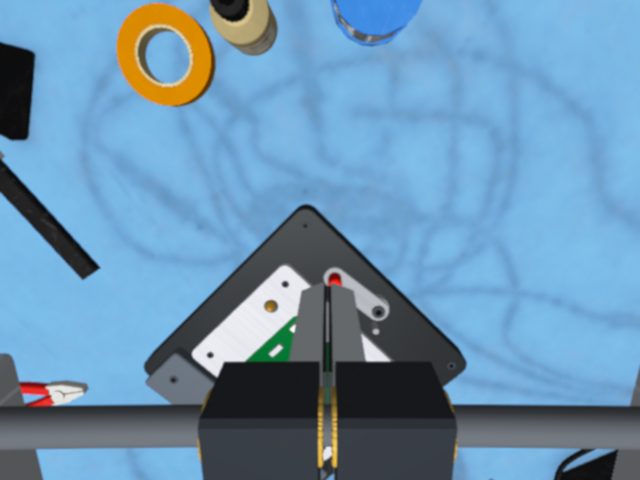

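The view shows the brass left pin inside the round hole at (271,306) and the knob at (335,280), with the closed fingertips just behind it. The tape (165,52) and bottle (243,20) are well clear. I'll go down and push.

{"api": "carry_out", "payload": {"steps": [[[0.003,0,0.04],0,1],[[0.003,0,0.075],0,1],[[0.003,0,0.0855],0,1],[[0.003,0,0.0855],0,1],[[-0.005,0,0.0855],0,1],[[-0.012,0,0.0855],0,1],[[-0.019,0,0.0855],0,1],[[-0.026,0,0.0855],0,1],[[-0.033,0,0.0855],0,1],[[-0.04,0,0.0855],0,1]]}}

```text
time: 11.95
tool_pos: [0.6165, 0.0755, 0.0379]
ee_rot: [3.141, 0.001, 1.036]
wrist_force: [0.6, 0.8, -0.1]
width: 0.0
finger_force: 0.5
```

{"api": "carry_out", "payload": {"steps": [[[-0.005,0,0],0,1],[[-0.01,0,0],0,1],[[-0.014,0,0],0,1],[[-0.018,0,0],0,1],[[-0.021,0,0],0,1],[[-0.023,0,0],0,1],[[-0.023,0,0],0,1]]}}

```text
time: 12.82
tool_pos: [0.6047, 0.0565, 0.0381]
ee_rot: [-3.141, 0.0, 1.036]
wrist_force: [1.3, 1.5, 0.5]
width: 0.0002
finger_force: 0.6
```

Run:
```python
from h import *
o=robot.get_obs();print(o['tool_pos'],rel(o['tool_pos'][:2],14.3,(.565,.029)),o['wrist_force'])
s=robot.snapshot('wrist');np.savez('w9.npz',**s);cv2.imwrite('pics/w9.png',s['image'][:,:,::-1])
a=s['image'].astype(int);red=(a[:,:,0]>130)&(a[:,:,1]<70)&(a[:,:,2]<70);red[:,:150]=0
n,l,st,ce=cv2.connectedComponentsWithStats(red.astype(np.uint8))
for i in range(1,n):
    if st[i,4]>30: print(st[i],ce[i],rel(ray(s,[ce[i]],.046)[0],14.3,(.565,.029)))
```

```text
[0.60474436 0.0564669  0.03811499] [45.3 16.8] [1.3157895  1.53512894 0.45560004]
```

View pics/w9.png

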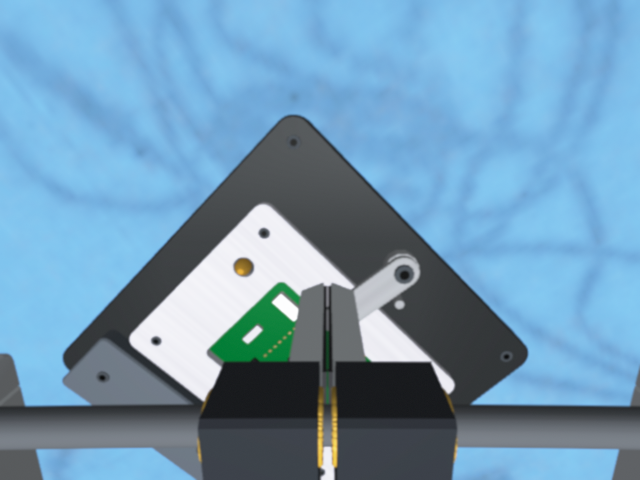

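The clip arm runs from its pivot at (404,272) across the far bar, still roughly 10° short of its stop. I'll push a little further in small steps.

{"api": "carry_out", "payload": {"steps": [[[-0.002,0,0],0,1],[[-0.004,0,0],0,1],[[-0.005,0,0],0,1],[[-0.006,0,0],0,1],[[-0.006,0,0],0,1]]}}

```text
time: 13.5
tool_pos: [0.6031, 0.0528, 0.0382]
ee_rot: [3.141, -0.004, 1.037]
wrist_force: [6.3, 4.5, -2.2]
width: 0.0004
finger_force: 3.2
```

Run:
```python
from h import *
o=robot.get_obs();print(o['tool_pos'],rel(o['tool_pos'][:2],14.3,(.565,.029)),o['wrist_force'])
s=robot.snapshot('wrist');np.savez('w10.npz',**s)
for f in ('w8','w9','w10'):
    s=dict(np.load(f+'.npz'));a=s['image'].astype(int)
    m=(abs(a-a.mean(2,keepdims=True)).max(2)<14)&(a.min(2)>130)&(a.max(2)<195)
    piv=proj(s,[[.565+.08*.969,.029+.08*.247,.032]])[0];print(f,piv)
    X=ray(s,np.argwhere(m)[:,::-1],.032);r=np.array([rel(c,14.3,(.565,.029)) for c in X])-[80,0]
    k=np.hypot(*r.T);w=(k<26)
    if w.sum()>20: 
        c,d=line(r[w]/1000);print(w.sum(),c,d,np.degrees(np.arctan2(d[1],d[0])))
```

```text
[0.60308559 0.05279043 0.03821708] [42.8 13.6] [ 6.33031735  4.47777366 -2.1920967 ]
w8 [379.24393262 310.92012124]
569 [-0.0023   0.00844] [0.2982766  0.95447946] 72.64588
w9 [405.27609706 272.95319672]
457 [-0.00067  0.00272] [0.89752907 0.44095534] 26.16485
w10 [404.73207216 265.2564152 ]
472 [-0.00021  0.0036 ] [0.8255379 0.5643467] 34.356937
```

The force has risen to 8 N at the predicted end of travel, which points to the stop. I'll back off, rise and check.

{"api": "carry_out", "payload": {"steps": [[[0.005,0,0],0,1],[[0.012,0,0],0,1],[[0.012,0,-0.04],0,1],[[0.012,0,-0.09],0,1],[[0.06,0,-0.09],0,1],[[0.06,0,-0.09],0,1],[[0.06,0,-0.09],0,1]]}}

```text
time: 14.42
tool_pos: [0.6316, 0.1027, 0.1269]
ee_rot: [-3.14, 0.002, 1.037]
wrist_force: [-0.2, -0.9, 0.8]
width: 0.0003
finger_force: 0.0
```

Run:
```python
from h import *
s=robot.snapshot('wrist');np.savez('w11.npz',**s);cv2.imwrite('pics/w11.png',s['image'][:,:,::-1])
a=s['image'].astype(int);red=(a[:,:,0]>130)&(a[:,:,1]<70)&(a[:,:,2]<70);red[:,:150]=0
n,l,st,ce=cv2.connectedComponentsWithStats(red.astype(np.uint8))
for i in range(1,n):
    if st[i,4]>30: print(st[i],ce[i],rel(ray(s,[ce[i]],.044)[0],14.3,(.565,.029)))
print(proj(s,[[.565+.08*.969,.029+.08*.247,.032]]),robot.get_obs()['wrist_force'])
```

```text
[[379.80329835 296.24943201]] [-0.53420906 -0.50939311  0.80367891]
```

View pics/w11.png

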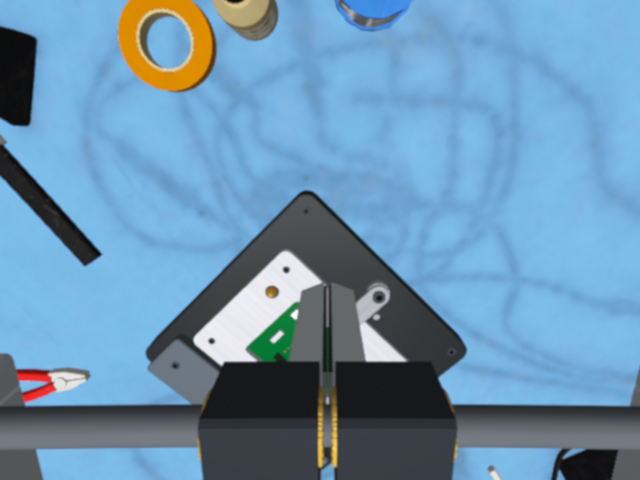

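The clip arm now points along the pallet's -x, but the fingers hide the knob. I'll move aside and check the angle numerically from the fixed cameras.

{"api": "carry_out", "payload": {"steps": [[[0,0,-0.06],0,1],[[-0.014,-0.06,-0.08],0,1],[[-0.014,-0.12,-0.08],0,1],[[-0.014,-0.18,-0.08],0,1],[[-0.014,-0.24,-0.08],0,1],[[-0.014,-0.31,-0.08],0,1],[[-0.014,-0.31,-0.08],0,1],[[-0.014,-0.31,-0.08],0,1]]}}

```text
time: 15.48
tool_pos: [0.3586, 0.2483, 0.208]
ee_rot: [3.141, 0.0, 1.037]
wrist_force: [1.2, -0.4, -0.7]
width: 0.0004
finger_force: 0.0
```

Run:
```python
from h import *
for n in('top','scene'):
    s=robot.snapshot(n);a=s['image'].astype(int)
    red=(a[:,:,0]>130)&(a[:,:,1]<80)&(a[:,:,2]<80);roi=np.zeros((480,640),bool)
    if n=='top': roi[175:262,250:385]=1
    else: roi[200:270,290:400]=1
    nn,l,st,ce=cv2.connectedComponentsWithStats((red&roi).astype(np.uint8))
    P=(.5676,.0273)
    print(n,'pivot px',proj(s,[[P[0]+.08*.969,P[1]+.08*.247,.032]]).round(1))
    for i in range(1,nn):
        if st[i,4]>4:
            k=rel(ray(s,[ce[i]],.046 if n=='top' else .039)[0],14.35,P);print(st[i,4],ce[i].round(1),k,'angle',np.arctan2(80-k[0],k[1]))
    if n=='top':
        w=blob(roi.__or__(False)&0|((a.min(2)>150)&(a[:,:,2]-a[:,:,0]<50)&(np.mgrid[0:480,0:640][0]>205)&(np.mgrid[0:480,0:640][0]<300)&(np.mgrid[0:480,0:640][1]>250)&(np.mgrid[0:480,0:640][1]<385)))
        F=cv2.minAreaRect(ray(s,w[:,0],.026).astype(np.float32));print('frame',F,rel(F[0],14.35,P))
        t0=dict(np.load('top0.npz'))['image'].astype(int);d=abs(a-t0).max(2)>50
        for nm,(u,v) in dict(tape=(199,217),bottle=(204,185),tweezers=(445,279),driver=(440,193),brush=(208,289)).items(): print(nm,d[v-14:v+14,u-20:u+20].sum())
```

```text
top pivot px [[305.7 195.8]]
15 [310.9 213.5] [38.1 -0.2] angle 1.5755695602335726
frame ((0.5709743499755859, 0.027844704687595367), (0.11472412943840027, 0.14937523007392883), 14.139615058898926) [ 3.4 -0.3]
tape 0
bottle 0
tweezers 0
driver 0
brush 31
scene pivot px [[357.9 228.5]]
11 [348.6 232.1] [45.8  4.1] angle 1.4514827011334783
10 [348.5 237. ] [28.1 -3.9] angle 1.6457998733119743
```

```bash
python3 -c "
from bench import robot
print(robot.close_job())"
```

```text
the job is handed in; nothing more can be done
None
```

I slid the frame onto its pins, where it lies flat and seated, and swung the clip to its stop at about 1.57 rad. The bystanders look undisturbed and I handed the job in at about 15.6 s; I viewed 11 pictures, one over the limit of 10, and `close_job()` gave no verdict.

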